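# Check the photometer with its reference standard and hold the shutter open

### The job

Check the photometer: take the reference standard (the metal frame with the flat grip blade) out of the cuvette rack and seat it fully home in the photometer's cell well, its window facing along the light path between lamp and detector, and let go of it. Then press the sprung shutter lever all the way down onto its stop, without forcing it, and finish while still holding it down there: the shutter stays open for the reading only as long as the lever is held. Do not press the lever before the standard is in, because the open light would blind the detector, and leave the other pieces in the rack, the flasks, the beaker and the wash bottle where they are.

Things in the scene. Friction and masses are not known exactly. Their poses are not given: they have to be found in the camera images.
- standard: square metal frame 12.5 x 12.5 x 45 mm with a tapered foot and a glass filter in a window; on top a flat grip blade, z = 45 to 77 mm, 22 mm wide along x, 8 mm thick along y: pinch it across y. About 40 g, the tallest piece in the rack. Origin: centre of its underside, z up. The window looks out along y, both ways. Starts upright in one of the rack's holes (which one varies), squared up with the rack
- rack: white cuvette rack, a block 90 x 155 x 36 mm fixed to the bench, with 8 square holes (14 mm wide, 28 mm deep) in 2 rows of 4: centres at x = -24, 24 mm and y = -57, -19, 19, 57 mm. Origin: centre of its underside, z up. Its pieces rise 17 mm above it (cuvettes), 29 mm (blank) and 49 mm (standard)
- photometer: bench photometer, white housing 240 x 270 mm, fixed, deck 85 mm above the bench. Origin: centre of its underside, z up, x to its rear, y to its left; display and keys at its front (-x). On the deck, in a row along y: finned lamp house (left), dark cell block 46 x 46 mm with the well, detector house (right), 15 mm high at most. The light path runs along y, marked by two white lines on the well's rim
- well (a point): centre of the mouth of the cell well at x = 25, y = 35 mm of the photometer, 100 mm above the bench; same axes. The well is a square hole 14 x 14 mm, squared up with the photometer, 40 mm deep, chamfered 2 mm. Fully home, the standard's underside is 40 mm below this point and its blade stands 5 to 37 mm above it
- lever_pad (a point): centre of the upper face of the black finger pad (34 mm along the lever, 28 mm across) near the front end of the shutter lever; 136 mm above the bench at rest, 117 mm with the lever on its stop; at x = -37, y = -75 mm of the photometer at rest, x = -40 mm when down. It is pressed straight down from above
- shutter_lever (a joint): angle (rad) of the sprung shutter lever: a steel bar on the right of the deck, hinged in a bracket at the rear, reaching 120 mm forward to its pad. 0 = up, where its spring holds it; 0.16 = level, fully down on its stop, the pad 19 mm lower. At the pad it takes about 4.5 N to start it and 8.5 N to hold it on its stop; over 30 N is forcing it. It springs back up when let go
- blank: the blanking piece of the same set: square metal bar 12.5 x 12.5 x 45 mm without window, with a round knob 11 mm across and 12 mm high on top; in another hole of the rack. Stays where it is. Origin: centre of its underside
- cuvette0: plain clear plastic cuvette, 12.5 x 12.5 x 45 mm, empty, in another hole of the rack. Stays where it is. Origin: centre of its underside
- cuvette1: plain clear plastic cuvette, 12.5 x 12.5 x 45 mm, empty, in another hole of the rack. Stays where it is. Origin: centre of its underside
- cuvette2: plain clear plastic cuvette, 12.5 x 12.5 x 45 mm, empty, in another hole of the rack. Stays where it is. Origin: centre of its underside
- flask0: empty round-bellied flask (clear glass, foil cap), 84 mm across, 137 mm high, loose on the bench. Stays where it is. Origin: centre of its underside
- flask1: empty round-bellied flask (amber glass, foil cap), 84 mm across, 137 mm high, loose on the bench. Stays where it is. Origin: centre of its underside
- flask2: empty round-bellied flask (clear glass, open neck), 84 mm across, 137 mm high, loose on the bench. Stays where it is. Origin: centre of its underside
- flask3: empty round-bellied flask (clear glass, foil cap), 84 mm across, 137 mm high, loose on the bench. Stays where it is. Origin: centre of its underside
- wash_bottle: white plastic wash bottle, 68 mm across, 146 mm to the top of its cap and 180 mm to the bend of its spout, loose on the bench. Stays where it is. Origin: centre of its underside
- beaker: small glass beaker, 56 mm across, 62 mm high, loose on the bench. Stays where it is. Origin: centre of its underside

How it is judged:
On the way, in this order (a step that is already met when the one before it is completed fails the run):
1. the reference standard is lifted clear of the rack (height (world z) of standard above 0.045 m), for 0.1 s.
2. the standard is seated fully home in the cell well, window along the light path, and let go, with the lever still up (horizontal distance between standard and well below 0.003 m and z of standard in the frame of well below -0.037 m and angle between the y axis of standard and the y axis of photometer, either way round below 0.2 rad and angle between standard's own z axis and vertical below 0.1 rad and linear speed of standard below 0.02 m/s and contact force between each of the fingers, the arm and standard below 0.1 N and value of joint shutter_lever below 0.05 rad), for 0.2 s.
At the end, for the whole second after the job is handed in: The standard stands in the cell well, let go and at rest: within 3 mm of fully home and centred, its window along the light path within 0.2 rad. The arm itself holds the lever on its stop (above 0.145 of 0.16 rad) with a push of 4 to 30 N, also through the second after the program ends (horizontal distance between standard and well below 0.003 m and z of standard in the frame of well below -0.037 m and angle between the y axis of standard and the y axis of photometer, either way round below 0.2 rad and angle between standard's own z axis and vertical below 0.1 rad and linear speed of standard below 0.02 m/s and contact force between each of the fingers, the arm and standard below 0.1 N and value of joint shutter_lever above 0.145 rad and contact force between any of the fingers, the arm and shutter_lever above 4 N and contact force between anything else and shutter_lever below 30 N); the arm keeps its last pose, push and grip.
It fails at once if the shutter lever is pressed (past a third of its travel) while the standard is not in the well (value of joint shutter_lever above 0.055 rad and (z of standard in the frame of well above -0.034 m or horizontal distance between standard and well above 0.005 m)).
It fails at once if the lever is forced: pushed with more than 45 N (contact force between anything else and shutter_lever above 45 N).
It fails at once if a flask, the beaker or the wash bottle is pushed more than 25 mm or tipped (distance of any of flask0, flask1, flask2, flask3, wash_bottle, beaker from where it was at the start of the episode above 0.025 m or angle between any of flask0, flask1, flask2, flask3, wash_bottle, beaker's own z axis and vertical above 0.4 rad).
It fails at once if another piece is taken out of the rack (distance of any of blank, cuvette0, cuvette1, cuvette2 from where it was at the start of the episode above 0.015 m).
It also fails if it takes over 51 s, if anything falls off the work surface, if the arm or the gripper's body presses on something with over 40 N, if the wrist force passes 120 N, or if a joint passes its speed limit or range.

### The arm

A 6-joint arm with a two-finger parallel gripper is mounted at the origin on the work surface. World frame = base frame: x ahead of the robot, y to its left, z up, the work surface at z = 0. Lengths are in m, angles in rad, forces in N, time in s.
With the tool pointing down it reaches from about 0.35 to 0.85 m from the base axis. Payload 8.1 kg.
Tool frame: the origin (TCP) lies between the finger pads; the fingertips stand 8 mm ahead of it and the grasp point (between the pads) lies 11 mm behind it (robot.tip_reach is the y of the fingertips in the tool frame, in m); y points along the fingers, z is the direction in which the jaws open and shut, and the axes are right-handed (so a half turn about y gives the same grasp; the last joint's range is limited). The gripper opens to 93 mm and grips with 3 to 60 N. Pads are 15 mm wide; open, the fingers measure 128 mm over their backs; the gripper's body (75 mm by 188 mm) begins 65 mm behind the grasp point.
Start: joints at [-1.383, 0.13, 1.488, -0, 1.523, -0.085], TCP at [0.162, -0.578, 0.227] pointing down, gripper open.
Joint ranges: [-2.96, 2.96], [-0.89, 2.26], [0.02, 2.5], [-1.34, 4.48], [0, 2.73], [-2.66, 2.66]. Speed limits (rad/s): [2.39, 2.39, 2.79, 3.14, 3.14, 3.14].

### API

Orientations are given as a rotation vector (axis times angle).
In Python, from plant import robot gives the robot as it stands.
- The arm moves only by the tool carry_out, never from a script. Its argument "increments" is a list of rows, each an object with "linear": the shift along the tool's x, y, z in m, a list of three; "yaw": the turn about the tool's y in rad. A call has 1 to 5 rows; each row is the pose to reach, as a shift and turn from the pose measured when the call began, along the tool's axes at that moment; what a row does not reach only later rows make up. A row lasts 1/8 s, in which the tool goes at most 62.5 mm and 10.7 degrees, less where a joint would pass 70% of its speed; a pose out of reach is approached as far as the arm can. A call with a gripper value outside its range is refused whole. "gripper" is the opening, from 0 (shut) to 1 (fully open), set as the call begins (left out, the last holds). The fingers move at their own pace and stop on an object; "newtons" is the grip in N (left out, the last holds). Time passes only in rows, so rows that repeat a pose let the fingers close. It gives the time, the measured TCP pose, the force and the opening at its end, in the units of the state.
- robot.read_state(): the state, without advancing time (a new reading comes with each control period).
- robot.read_camera(name): name is "side" or "top" or "wrist"; returns the picture (384x512x3 uint8, blue, green, red); there is no depth.
- robot.camera_params(name): a dict with "fov_y" (degrees; the focal length in pixels is half the picture's height over the tangent of half this angle, whatever the lens; pixels are square), "cx", "cy" (the principal point, pixels), "k1" (the pictures are not rectified: a ray, as slopes to the right and down, at radius r is drawn at 1 + k1 r^2 times it, then the intrinsics apply), "R" (3x3) and "t" (3): a world point X has camera coordinates R X + t. Camera axes: x right, y down, z forward; pixel columns grow to the right and rows downward; lengths in m; the calibration is good to about 2 mm. A picture is of the moment at which its call begins: read the wrist's pose just before it. camera_params takes no time and is no camera call; for the wrist camera it gives the pose at the moment of the call.
- robot.close_job(): hands the job in, once; it reports no verdict.
The state is a dict: "t": time; "q": joint angles; "dq": joint speeds; "joint_torque": joint torques, N m; "tool_pos": TCP position; "orientation": TCP orientation; "force": force on the tool from outside, world axes, zero at the start; "wrist_torque": the same for the moment, N m; "opening": finger opening in m.
Only numpy, scipy, OpenCV 4.12 (cv2) and the standard library are available. Lean on these libraries where they do the work, as an engineer would, in place of code of your own. Each camera call takes 0.05 s, during which the arm holds its last target.

## Working session

There is one attempt and no reset: what is moved stays moved. The work goes in short steps, Python scripts to look and compute and a tool call to move; the robot and the scene stay as the last step left them, time stands still between calls to the robot, and variables do not carry over. Pictures are saved under pics/ and viewed, and the job is handed in when it is done.

Besides the shell and the picture viewer there is one more tool, called as a command line: name --argument value ..., lists and objects as JSON in quotes. carry_out: Moves the arm, as the interface text tells. Its arguments: {"type":"object","properties":{"increments":{"type":"array","items":{"type":"object","properties":{"linear":{"type":"array","items":{"type":"number"}},"yaw":{"type":"number"}}}},"gripper":{"type":"number"},"newtons":{"type":"number"}},"required":["increments"]}

```bash
mkdir -p pics; ls; cat > h.py <<'E'
import numpy as np, cv2
from plant import robot
from scipy.spatial.transform import Rotation as Ro
def K(p):
    f=192/np.tan(np.radians(p['fov_y'])/2); return np.array([[f,0,p['cx']],[0,f,p['cy']],[0,0,1.]])
def ray(p,u,v):
    k=K(p); d=np.array([(u-p['cx'])/k[0,0],(v-p['cy'])/k[0,0]]); s=d.copy()
    for _ in range(30): s=d/(1+p['k1']*(s@s))
    R=np.array(p['R']); t=np.array(p['t']); return -R.T@t, R.T@np.array([s[0],s[1],1])
def onz(p,u,v,z):
    o,d=ray(p,u,v); return o+d*(z-o[2])/d[2]
def proj(p,X):
    c=np.array(p['R'])@np.array(X)+np.array(p['t']); s=c[:2]/c[2]; s=s*(1+p['k1']*(s@s)); k=K(p)[0,0]
    return s*k+[p['cx'],p['cy']]
def tri(rs):
    A=0;b=0
    for o,d in rs:
        d=d/np.linalg.norm(d);M=np.eye(3)-np.outer(d,d);A=A+M;b=b+M@o
    return np.linalg.solve(A,b)
E
python3 - <<'E'
from h import *
import json
P={}
for n in ['side','top','wrist']:
    p=robot.camera_params(n); im=robot.read_camera(n); cv2.imwrite(f'pics/{n}0.png',im)
    P[n]={k:np.array(v).tolist() for k,v in p.items()}
    print(n,p)
json.dump(P,open('P0.json','w'))
s=robot.read_state();print(s, robot.tip_reach); print(Ro.from_rotvec(s['orientation']).as_matrix())
E
```

```text
pics
side {'fov_y': 47.500265117466114, 'cx': 256.51452872610656, 'cy': 187.90392970137427, 'k1': -0.1600910176846304, 'R': array([[-0.76479942, -0.64397984,  0.01928234],
       [-0.35960851,  0.40186052, -0.8421341 ],
       [ 0.53456857, -0.65099777, -0.53892333]]), 't': array([0.4204831 , 0.32231959, 1.02066591])}
top {'fov_y': 52.4015253884163, 'cx': 256.6182487185056, 'cy': 192.94077314377265, 'k1': -0.1153154094593431, 'R': array([[-0.02924728, -0.99952055, -0.01016164],
       [-0.98281175,  0.03060923, -0.1820553 ],
       [ 0.18227905,  0.00466236, -0.98323579]]), 't': array([0.01383269, 0.57266127, 1.3399521 ])}
wrist {'fov_y': 63.81518969698274, 'cx': 252.93260995494498, 'cy': 191.34382105442728, 'k1': -0.0806767345623754, 'R': array([[ 0.26866553, -0.963233  , -0.0010071 ],
       [-0.93367633, -0.2606783 ,  0.24555108],
       [-0.23678543, -0.06503081, -0.96938313]]), 't': array([-0.60021623, -0.02937655,  0.38813619])}
{'t': 0.15, 'q': array([-1.38338981e+00,  1.31005302e-01,  1.48902750e+00, -2.12990728e-05,
        1.52295867e+00, -8.54083692e-02]), 'dq': array([-0.00046489, -0.00325569, -0.00286785, -0.00087501, -0.000175  ,
        0.00072982]), 'joint_torque': array([ 1.88720864e-03, -5.60474825e+01, -4.92333627e+01,  7.69947027e-02,
        3.05500499e-02, -1.29902037e-04]), 'tool_pos': array([ 0.16159764, -0.57739901,  0.22581876]), 'orientation': array([-0.28498522,  2.07699427, -2.07406983]), 'force': array([ 0.41230203, -0.03783154,  0.15984326]), 'wrist_torque': array([ 0.00951226, -0.00108108,  0.00155659]), 'opening': 0.09282781599199148} 0.008
[[-9.63015997e-01 -2.81518589e-04  2.69444077e-01]
 [-2.69444207e-01  1.37036506e-03 -9.63015027e-01]
 [-9.81301176e-05 -9.99999021e-01 -1.39553703e-03]]
```

View pics/top0.png

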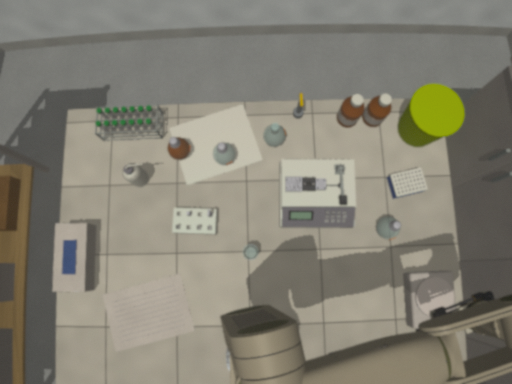

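View pics/side0.png

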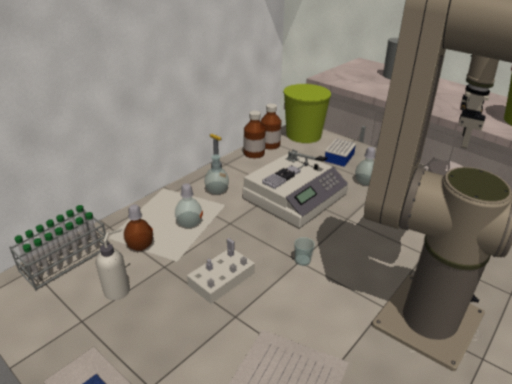

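View pics/wrist0.png

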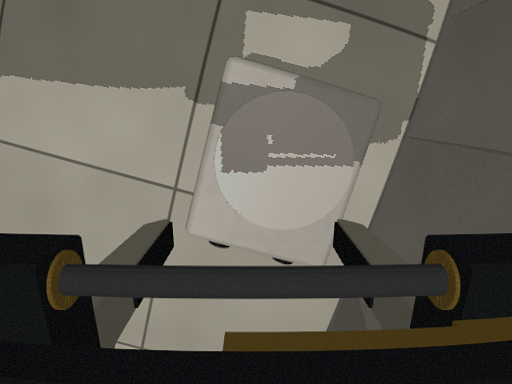

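The top view shows the rack at about (195,220) and the photometer at about (318,193). In the side view the standard looks like the tall blade near (231,245). Next I'll enlarge both.

```bash
python3 - <<'E'
from h import *
import json
P=json.load(open('P0.json'))
t=cv2.imread('pics/top0.png'); s=cv2.imread('pics/side0.png')
a=cv2.resize(t[195:245,160:230],(560,400),interpolation=2)
b=cv2.resize(s[225:305,175:275],(500,400),interpolation=2)
c=cv2.resize(t[150:235,270:365],(447,400),interpolation=2)
cv2.imwrite('pics/a.png',np.vstack([cv2.resize(a,(400,286)),cv2.resize(b,(400,314))]))
cv2.imwrite('pics/c.png',c)
# rough rack, photometer
for n,u,v,z in [('rack',173,208,.036),('rack',217,208,.036),('rack',216,234,.036),('rack',173,233,.036),('ph',281,160,.085),('ph',355,161,.085),('ph',355,208,.085),('ph',281,206,.085),('cell',309,184,.1),('pad',343,200,.136)]:
    print(n,onz(P['top'],u,v,z).round(3))
E
```

```text
rack [0.53  0.3   0.036]
rack [0.525 0.141 0.036]
rack [0.432 0.145 0.036]
rack [0.44  0.3   0.036]
ph [ 0.683 -0.093  0.085]
ph [ 0.671 -0.357  0.085]
ph [ 0.503 -0.344  0.085]
ph [ 0.518 -0.087  0.085]
cell [ 0.59  -0.186  0.1  ]
pad [ 0.524 -0.293  0.136]
```

View pics/a.png

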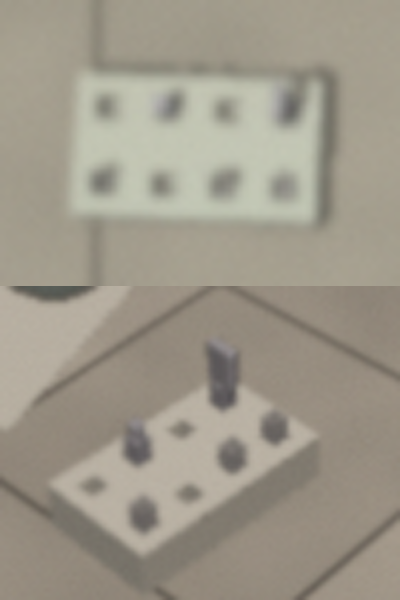

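View pics/c.png

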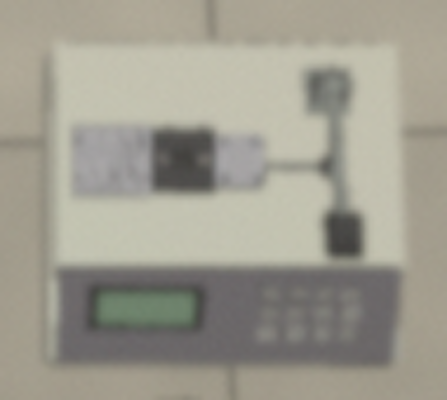

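The standard is in the rack's rear-right hole (+24, -57), near world (0.505, 0.164). The photometer sits around (0.57, -0.22) with a small yaw. I'll work out the wrist camera's offset and plan a look from there.

```bash
cat >> h.py <<'E'
def tool():
    s=robot.read_state(); return s,np.array(s['tool_pos']),Ro.from_rotvec(s['orientation']).as_matrix()
def inc(target,jaw=None):
    """jaw: world angle of tool z; returns tool-linear and yaw"""
    s,p,M=tool(); l=M.T@(np.array(target)-p); out=l.round(4).tolist()
    if jaw is not None:
        a=np.arctan2(M[1,2],M[0,2]); d=-(jaw-a); out.append(round(float((d+np.pi)%(2*np.pi)-np.pi),4))
    return out
E
python3 - <<'E'
from h import *
s,p,M=tool(); c=robot.camera_params('wrist'); o=-c['R'].T@c['t']
print(M.T@(o-p), (c['R']@M).round(3)); print(inc([0.50,-0.22,0.27],-np.pi/2))
E
```

```text
[-0.06631274 -0.15716742  0.0008872 ] [[ 0.001 -0.001  1.   ]
 [ 0.969 -0.246 -0.001]
 [ 0.246  0.969  0.   ]]
[-0.4222, -0.0438, -0.2531, 0.2728]
```

carry_out --increments '[{"linear":[-0.06,-0.01,-0.03],"yaw":0.09},{"linear":[-0.12,-0.02,-0.06],"yaw":0.18},{"linear":[-0.17,-0.03,-0.085],"yaw":0.273},{"linear":[-0.22,-0.035,-0.11],"yaw":0.273},{"linear":[-0.275,-0.04,-0.13],"yaw":0.273}]'

```text
t: 0.78
tool_pos: [0.3926, -0.3765, 0.2664]
orientation: [-0.0, -2.222, 2.22]
force: [-0.0, 0.5, -0.2]
opening: 0.093
```

carry_out --increments '[{"linear":[-0.05,-0.01,-0.04],"yaw":0},{"linear":[-0.1,-0.02,-0.08],"yaw":0},{"linear":[-0.15,-0.03,-0.12],"yaw":0},{"linear":[-0.19,-0.03,-0.155],"yaw":0},{"linear":[-0.19,-0.03,-0.155],"yaw":0}]'

```text
t: 1.4
tool_pos: [0.585, -0.2178, 0.2955]
orientation: [-0.006, 2.222, -2.216]
force: [0.5, 0.0, 1.1]
opening: 0.0931
```

```bash
python3 - <<'E'
from h import *
import json
s,p,M=tool(); print(s['t'],p,s['q'].round(3))
c=robot.camera_params('wrist'); im=robot.read_camera('wrist'); cv2.imwrite('pics/w1.png',im)
json.dump({k:np.array(v).tolist() for k,v in c.items()},open('W1.json','w'))
E
```

```text
1.4 [ 0.58502804 -0.21779933  0.29553269] [-0.44   0.18   1.309  0.002  1.654  1.126]
```

View pics/w1.png

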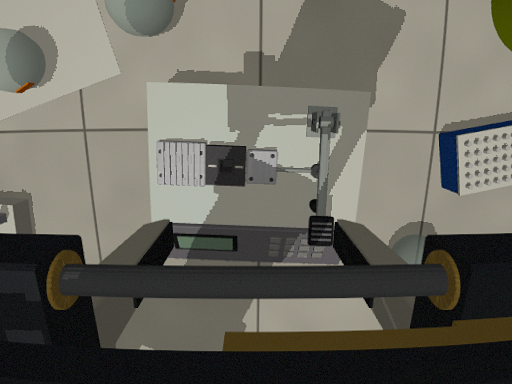

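```bash
python3 - <<'E'
from h import *
im=cv2.imread('pics/w1.png')
cv2.imwrite('pics/w1c.png',cv2.resize(im[130:195,150:290],(784,364),interpolation=2))
E
```

```text
(no output)
```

View pics/w1c.png

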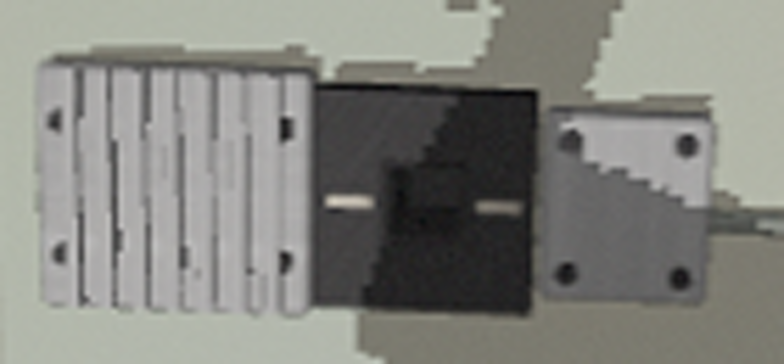

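The well mouth with its two white lines is near (226,167) in the wrist picture. The lever pad is at about (321,230).

```bash
python3 - <<'E'
from h import *
import json
im=cv2.imread('pics/w1.png'); P=json.load(open('W1.json')); P['R']=np.array(P['R'])
g=im.max(2)
pts=[]
for (u0,u1) in [(207,219),(233,245)]:
    sub=g[160:174,u0:u1].astype(float); w=np.clip(sub-95,0,None) ; v,u=np.mgrid[160:174,u0:u1]
    c=((w*u).sum()/w.sum(),(w*v).sum()/w.sum()); pts.append(onz(P,*c,.1)); print(c,pts[-1])
d=pts[0]-pts[1]; print('lines',np.linalg.norm(d),'yaw',np.arctan2(-d[0],d[1]),'mid',(pts[0]+pts[1])/2)
# deck front edge (deck/front panel) and left/right edges, subpixel by threshold along lines
def edge(us,vs,axis):
    pass
# rear edge fit: for columns, first bright from top
E=[]
for u in list(range(155,265,4)):
    col=g[70:110,u].astype(float); gr=np.diff(cv2.GaussianBlur(col[:,None],(1,3),0)[:,0]); k=gr.argmax(); E.append((u,70+k+.5,gr[k]))
E=np.array(E); p=np.polyfit(E[:,0],E[:,1],1); r=abs(np.polyval(p,E[:,0])-E[:,1]); E=E[r<1.5]; p=np.polyfit(E[:,0],E[:,1],1); print(p,len(E))
a=onz(P,160,np.polyval(p,160),.085);b=onz(P,260,np.polyval(p,260),.085);d=a-b;print('rear',a,b,np.arctan2(-d[0],d[1]))
for u,v in [(148,83),(370,92)]: print(onz(P,u,v,.085))
print('pad',onz(P,321,230,.136))
# dark block
m=((g<90)).astype(np.uint8); m[:,:]*=1
y=0.05
E
```

```text
(np.float64(211.68417159763314), np.float64(165.50295857988166)) [ 0.59281522 -0.17095335  0.1       ]
(np.float64(238.0900900900901), np.float64(166.5)) [ 0.59175048 -0.20154254  0.1       ]
lines 0.030607712225818127 yaw -0.034793780786422986 mid [ 0.59228285 -0.18624795  0.1       ]
[3.53451458e-02 7.60993909e+01] 27
rear [ 0.68764886 -0.11159956  0.085     ] [ 0.68330634 -0.22636579  0.085     ] -0.03781993339674381
[ 0.68646941 -0.0974897   0.085     ]
[ 0.67777477 -0.35398191  0.085     ]
pad [ 0.52780009 -0.29391367  0.136     ]
```

carry_out --increments '[{"linear":[0.01,0.01,-0.06],"yaw":0},{"linear":[0.02,0.02,-0.12],"yaw":0},{"linear":[0.03,0.03,-0.18],"yaw":0},{"linear":[0.045,0.04,-0.235],"yaw":0},{"linear":[0.06,0.05,-0.29],"yaw":0}]'

```text
t: 2.08
tool_pos: [0.5215, 0.0704, 0.2458]
orientation: [-0.003, 2.223, -2.22]
force: [0.5, 0.4, 0.4]
opening: 0.093
```

carry_out --increments '[{"linear":[0.01,0.01,-0.055],"yaw":0},{"linear":[0.02,0.015,-0.105],"yaw":0},{"linear":[0.025,0.015,-0.128],"yaw":0},{"linear":[0.025,0.015,-0.128],"yaw":0}]' --gripper 0.4

```text
t: 2.58
tool_pos: [0.4957, 0.1986, 0.2307]
orientation: [-0.005, 2.222, -2.22]
force: [0.2, -0.1, -0.1]
opening: 0.0579
```

```bash
python3 - <<'E'
from h import *
import json
s,p,M=tool(); print(s['t'],p,s['q'].round(3),s['opening'],M.round(3))
c=robot.camera_params('wrist'); im=robot.read_camera('wrist'); cv2.imwrite('pics/w2.png',im)
cv2.imwrite('pics/w2b.png',cv2.resize(im[:300],(800,469),interpolation=2))
json.dump({k:np.array(v).tolist() for k,v in c.items()},open('W2.json','w'))
E
```

```text
2.575 [0.49567921 0.19855486 0.23070573] [ 2.840e-01 -4.900e-02  1.665e+00  1.000e-03  1.527e+00  1.852e+00] 0.057918149775902844 [[-1.    -0.002  0.003]
 [-0.003  0.001 -1.   ]
 [ 0.002 -1.    -0.001]]
```

View pics/w2b.png

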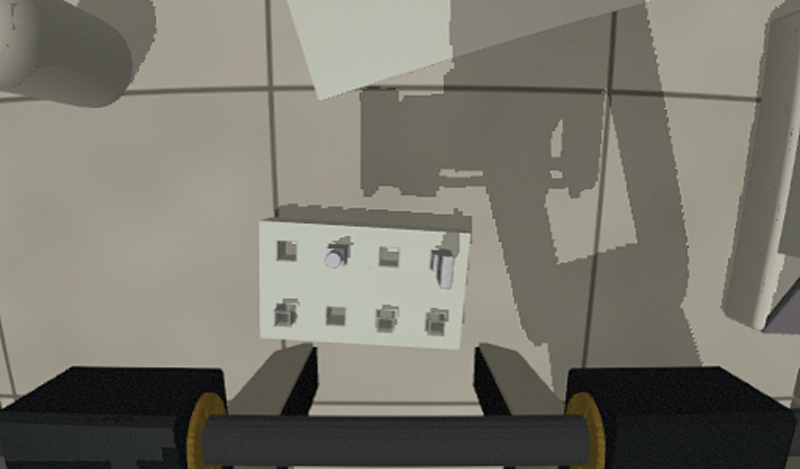

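```bash
python3 - <<'E'
from h import *
im=cv2.imread('pics/w2.png')
cv2.imwrite('pics/w2c.png',cv2.resize(im[135:225,160:305],(783,486),interpolation=2))
E
```

```text
(no output)
```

View pics/w2c.png

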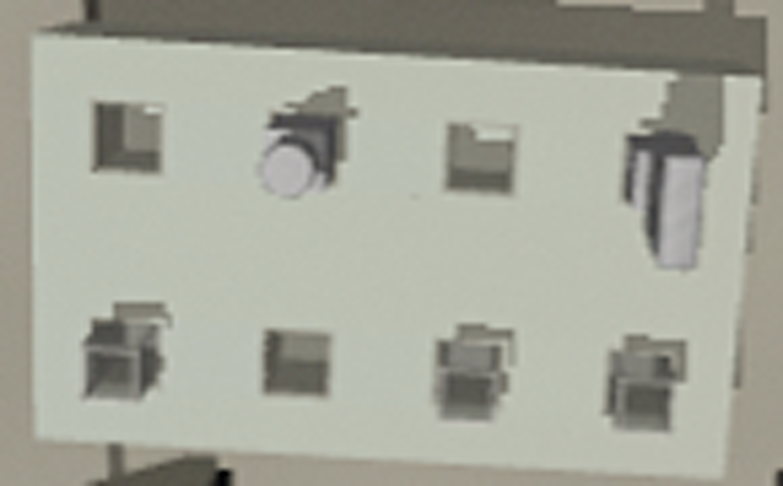

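The standard's blade top is at about (286,174), long along the rack's x. The rack corners are at (166,141), (302,148), (294,223) and (166,216).

```bash
python3 - <<'E'
from h import *
import json
P=json.load(open('W2.json'));T=json.load(open('P0.json'))['top']
c=np.array([onz(P,160+u/5.4,135+v/5.4,.036)[:2] for u,v in [(34,31),(766,73),(725,478),(35,437)]])
L=np.array([[45,77.5],[45,-77.5],[-45,-77.5],[-45,77.5]])/1000
a=c-c.mean(0); yaw=np.arctan2((L[:,0]*a[:,1]-L[:,1]*a[:,0]).sum(),(L*a).sum()); R=np.array([[np.cos(yaw),-np.sin(yaw)],[np.sin(yaw),np.cos(yaw)]])
print('rack',c.mean(0),yaw,((L@R.T-a)*1000).round(1).tolist())
print('std by rack',c.mean(0)+R@[.024,-.057])
b=np.array([onz(P,160+u/5.4,135+v/5.4,.085)[:2] for u,v in [(668,152),(705,152),(697,268),(656,266)]]);print('blade',b.mean(0),b)
print('by holes e', [ (onz(P,160+u/5.4,135+v/5.4,.036)[:2]).round(4) for u,v in [(127,137),(481,157),(297,363)]], [(c.mean(0)+R@np.array(h)).round(4) for h in [(.024,.057),(.024,-.019),(-.024,.019)]])
print(proj(T,[*b.mean(0),.085]))
E
```

```text
rack [0.48253901 0.22165152] -0.05920685072004381 [[-0.1, 0.2], [-0.5, 0.1], [0.3, -0.1], [0.3, -0.2]]
std by rack [0.50312414 0.16333126]
blade [0.50342318 0.16406719] [[0.51425253 0.16684482]
 [0.51427731 0.1600352 ]
 [0.49239885 0.16085355]
 [0.49276404 0.16853521]]
by holes e [array([0.5096, 0.2774]), array([0.5053, 0.2018]), array([0.4594, 0.2424])] [array([0.5099, 0.2771]), array([0.5054, 0.2013]), array([0.4597, 0.242 ])]
[208.77286054 212.40829828]
```

```bash
python3 - <<'E'
from h import *
print(inc([0.5033,0.1638,0.12],-np.pi/2-.059))
E
```

```text
[-0.0073, 0.1108, 0.0339, 0.0607]
```

carry_out --increments '[{"linear":[-0.007,0.03,0.034],"yaw":0.06},{"linear":[-0.007,0.07,0.034],"yaw":0.06},{"linear":[-0.0073,0.1,0.034],"yaw":0.06},{"linear":[-0.0073,0.111,0.034],"yaw":0.06},{"linear":[-0.0073,0.111,0.034],"yaw":0.06}]'

```text
t: 3.25
tool_pos: [0.5033, 0.1626, 0.1197]
orientation: [-0.063, -2.19, 2.19]
force: [0.2, -0.5, -0.2]
opening: 0.0374
```

```bash
python3 - <<'E'
from h import *
print(inc([0.5033,0.1638,0.066],-np.pi/2-.059))
im=robot.read_camera('wrist'); cv2.imwrite('pics/w3.png',im)
E
```

```text
[-0.0001, 0.0537, -0.0012, -0.0006]
```

View pics/w3.png

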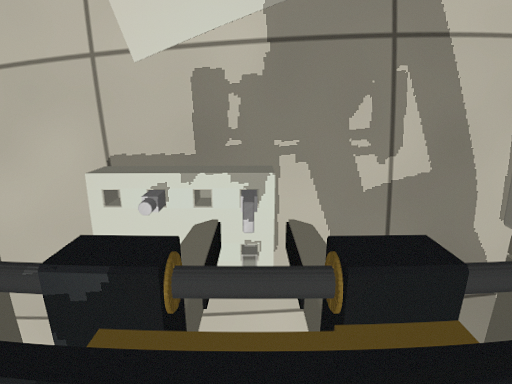

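The blade at (249,215) sits between the fingers, so I'll descend and grip.

carry_out --increments '[{"linear":[0,0.02,-0.001],"yaw":0},{"linear":[0,0.04,-0.001],"yaw":0},{"linear":[0,0.05,-0.001],"yaw":0},{"linear":[0,0.0537,-0.001],"yaw":0}]'

```text
t: 3.8
tool_pos: [0.5037, 0.1641, 0.0664]
orientation: [-0.063, -2.191, 2.19]
force: [0.0, 0.6, 0.9]
opening: 0.0373
```

carry_out --increments '[{"linear":[0,0,0],"yaw":0},{"linear":[0,0,0],"yaw":0},{"linear":[0,0,0],"yaw":0},{"linear":[0,0,0],"yaw":0}]' --gripper 0 --newtons 20

```text
t: 4.3
tool_pos: [0.5041, 0.1648, 0.0669]
orientation: [-0.064, -2.193, 2.189]
force: [1.7, 2.9, 0.1]
opening: 0.0078
```

```bash
python3 - <<'E'
from h import *
print(inc([0.5033,0.1638,0.13],-np.pi/2-.059)); print(robot.read_state()['opening'])
E
```

```text
[0.0008, -0.0631, 0.0009, -0.0001]
0.007787524039826653
```

carry_out --increments '[{"linear":[0,-0.01,0],"yaw":0},{"linear":[0,-0.03,0],"yaw":0},{"linear":[0,-0.06,0],"yaw":0},{"linear":[0,-0.1,0],"yaw":0},{"linear":[0,-0.15,0],"yaw":0}]'

```text
t: 4.92
tool_pos: [0.5033, 0.1639, 0.218]
orientation: [-0.063, -2.191, 2.19]
force: [0.9, 0.4, 0.2]
opening: 0.0077
```

```bash
python3 - <<'E'
from h import *
import json
s,p,M=tool(); print(s['t'],p,s['opening'],s['force'])
c=robot.camera_params('wrist'); im=robot.read_camera('wrist'); cv2.imwrite('pics/w4.png',im)
json.dump({k:np.array(v).tolist() for k,v in c.items()},open('W4.json','w'))
print(proj(c,p), proj(c,[.5033,.164,.2]))
print(inc([0.593,-0.186,0.215],-np.pi/2-.037))
E
```

```text
4.925 [0.50327642 0.1639469  0.21795516] 0.007703255790556639 [0.90672627 0.44162056 0.19906621]
[250.59572363 238.87508619] [250.70715646 227.08624164]
[-0.1067, 0.0114, 0.3451, -0.0221]
```

View pics/w4.png

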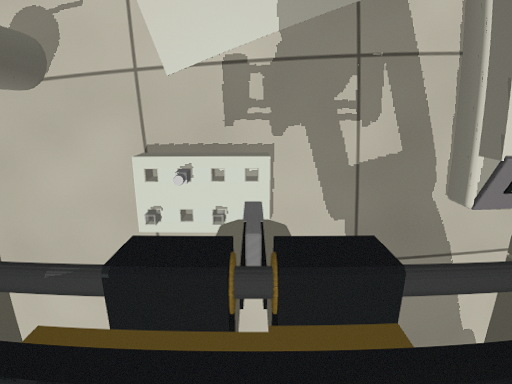

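```bash
python3 - <<'E'
from h import *
import json
P=json.load(open('W4.json')); R=Ro.from_euler('z',-.059).as_matrix(); o=np.array([.5033,.164,.159])
for n,q in [('foot+',[.0045,0,0]),('frame+top',[.00625,.00625,.045]),('frame+top-',[.00625,-.00625,.045]),('frame bot',[.00625,.00625,.006]),('frame bot',[.00625,-.00625,.006]),('blade+top',[.011,.004,.077]),('blade+top',[.011,-.004,.077]),('blade bot',[.011,-.004,.045])]:
    print(n,proj(P,o+R@np.array(q)).round(1))
im=cv2.imread('pics/w4.png'); cv2.imwrite('pics/w4c.png',cv2.resize(im[190:290,215:295],(640,600)[:2],interpolation=2))
E
```

```text
foot+ [251.1 201.1]
frame+top [240.  219.5]
frame+top- [261.3 219.5]
frame bot [242.2 201.1]
frame bot [259.8 201. ]
blade+top [241.9 232.5]
blade+top [258.5 232.5]
blade bot [257.5 211.8]
```

View pics/w4c.png

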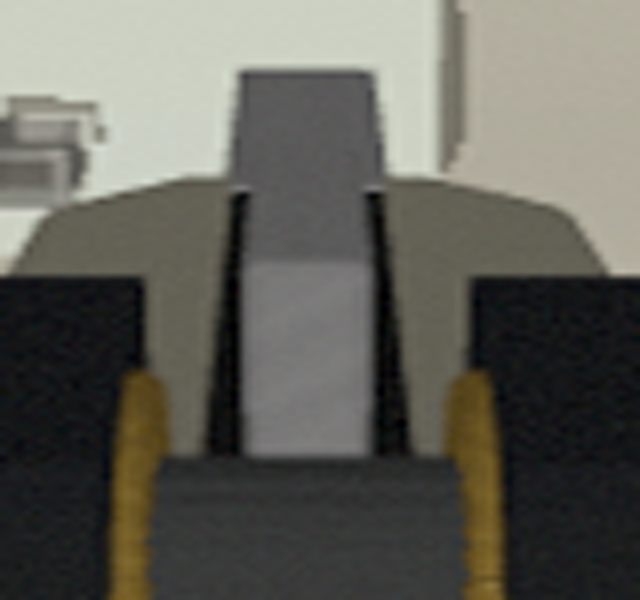

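carry_out --increments '[{"linear":[-0.01,0,0.04],"yaw":-0.01},{"linear":[-0.025,0,0.09],"yaw":-0.022},{"linear":[-0.04,0,0.14],"yaw":-0.022},{"linear":[-0.055,0,0.19],"yaw":-0.022},{"linear":[-0.07,0,0.24],"yaw":-0.022}]'

```text
t: 5.6
tool_pos: [0.5625, -0.081, 0.2272]
orientation: [-0.052, -2.21, 2.204]
force: [0.5, -0.5, -0.4]
opening: 0.0077
```

The held piece shows about 2.5-3 px right of where the model puts it. That means the wrist camera reads y about 1.6 mm too low relative to the TCP. I'll check this against the well from close by, with the piece and the well in the same picture.

```bash
python3 - <<'E'
from h import *
print(inc([0.545,-0.185,0.19],-np.pi/2-.037))
E
```

```text
[0.014, 0.0368, 0.1047, -0.0003]
```

carry_out --increments '[{"linear":[0.004,0.005,0.045],"yaw":0},{"linear":[0.01,0.012,0.09],"yaw":0},{"linear":[0.014,0.025,0.105],"yaw":0},{"linear":[0.014,0.036,0.105],"yaw":0},{"linear":[0.014,0.037,0.105],"yaw":0}]'

```text
t: 6.22
tool_pos: [0.5444, -0.1837, 0.1884]
orientation: [-0.048, -2.211, 2.202]
force: [-0.4, 0.0, 0.2]
opening: 0.0075
```

carry_out --increments '[{"linear":[0,0,0],"yaw":0},{"linear":[0,0,0],"yaw":0}]'

```text
t: 6.48
tool_pos: [0.5449, -0.1827, 0.1889]
orientation: [-0.047, -2.212, 2.203]
force: [-1.6, -0.1, -0.8]
opening: 0.0077
```

```bash
python3 - <<'E'
from h import *
import json
s,p,M=tool(); print(s['t'],p,s['opening'],s['force'])
c=robot.camera_params('wrist'); im=robot.read_camera('wrist'); cv2.imwrite('pics/w5.png',im)
json.dump(dict({k:np.array(v).tolist() for k,v in c.items()},p=p.tolist(),M=M.tolist()),open('W5.json','w'))
cv2.imwrite('pics/w5c.png',cv2.resize(im[150:250,190:320],(780,600),interpolation=2))
E
```

```text
6.475 [ 0.5448887  -0.18272477  0.1888616 ] 0.0077393384526927515 [-1.60666458 -0.13701055 -0.83522304]
```

View pics/w5c.png

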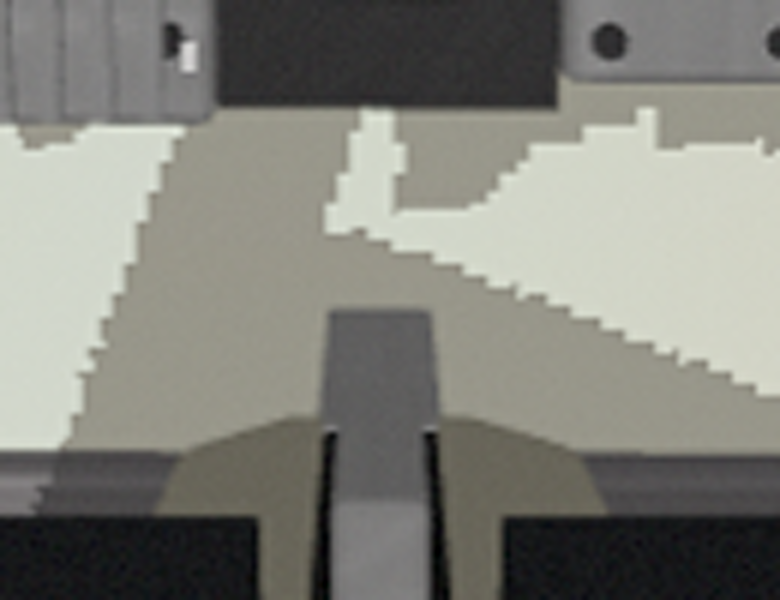

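```bash
python3 - <<'E'
from h import *
im=cv2.imread('pics/w5.png')
cv2.imwrite('pics/w5d.png',cv2.resize(im[95:175,205:305],(750,600),interpolation=2))
E
```

```text
(no output)
```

View pics/w5d.png

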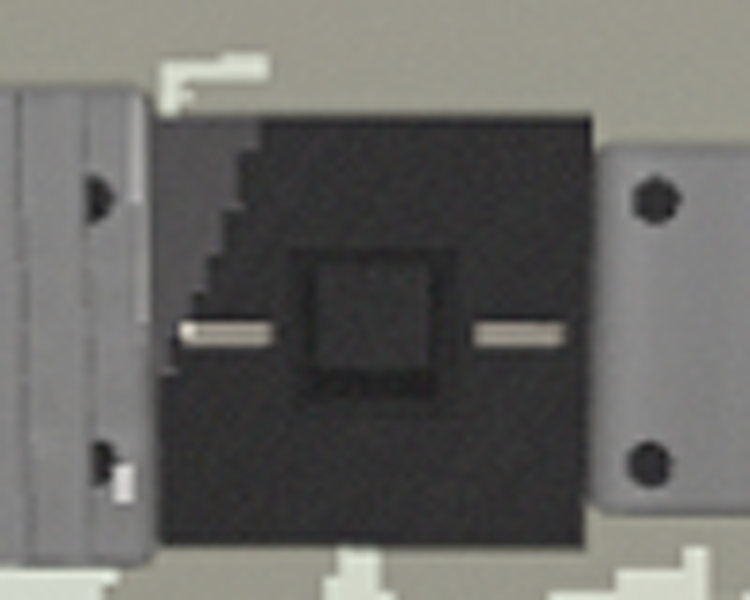

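```bash
python3 - <<'E'
from h import *
import json
P=json.load(open('W5.json')); p=np.array(P['p']);M=np.array(P['M'])
w=onz(P,205+373/7.5,95+334/7.5,.1); print('well',w, 'tool yaw',np.arctan2(M[1,2],M[0,2])+np.pi/2)
zb=p[2]-.0589
f=onz(P,253.2,201.7,zb+.003); print('front foot edge',f,'TCP',p)
b=onz(P,190+381/6,150+500/6,zb+.077); print('blade top front edge',b)
print('shift to make foot->well (world)',w-f, 'foot centre if half 5.4:',f[0]-.0054,'blade centre',b[0]-.011)
s=[robot.read_state()['tool_pos'] for _ in range(3)];print(s)
E
```

```text
well [ 0.59208676 -0.18684663  0.1       ] tool yaw -0.034836567072593416
front foot edge [ 0.55028359 -0.18421948  0.1329616 ] TCP [ 0.5448887  -0.18272477  0.1888616 ]
blade top front edge [ 0.55516603 -0.18469756  0.2069616 ]
shift to make foot->well (world) [ 0.04180318 -0.00262715 -0.0329616 ] foot centre if half 5.4: 0.544883589706883 blade centre 0.5441660339942213
[array([ 0.54488794, -0.18300025,  0.18896355]), array([ 0.54488794, -0.18300025,  0.18896355]), array([ 0.54488794, -0.18300025,  0.18896355])]
```

```bash
python3 - <<'E'
from h import *
print(inc([0.5927,-0.1850,0.170],-np.pi/2-.037))
E
```

```text
[-0.0477, 0.0194, 0.0004, 0.0018]
```

carry_out --increments '[{"linear":[-0.015,0.005,0],"yaw":0.002},{"linear":[-0.03,0.01,0],"yaw":0.002},{"linear":[-0.042,0.015,0.0004],"yaw":0.002},{"linear":[-0.0477,0.018,0.0004],"yaw":0.002},{"linear":[-0.0477,0.019,0.0004],"yaw":0.002}]'

```text
t: 7.15
tool_pos: [0.5927, -0.1849, 0.17]
orientation: [-0.049, -2.211, 2.202]
force: [-0.1, -0.5, -0.5]
opening: 0.0077
```

carry_out --increments '[{"linear":[0,0,0],"yaw":0}]'

```text
t: 7.28
tool_pos: [0.5925, -0.1849, 0.17]
orientation: [-0.049, -2.211, 2.202]
force: [0.5, 0.1, 0.1]
opening: 0.0078
```

```bash
python3 - <<'E'
from h import *
import json
s,p,M=tool(); print(s['t'],p,s['opening'],s['force'])
c=robot.camera_params('wrist'); im=robot.read_camera('wrist'); cv2.imwrite('pics/w6.png',im)
json.dump(dict({k:np.array(v).tolist() for k,v in c.items()},p=p.tolist(),M=M.tolist()),open('W6.json','w'))
cv2.imwrite('pics/w6c.png',cv2.resize(im[170:250,205:305],(750,600),interpolation=2))
print(inc([0.5927,-0.1850,0.119],-np.pi/2-.037))
for _ in range(1):print(robot.read_state()['tool_pos'])
E
```

```text
7.275 [ 0.59248205 -0.18488347  0.16997416] 0.007792813881020343 [0.46651046 0.10783112 0.12499884]
[0.0002, 0.051, 0.0003, 0.0001]
[ 0.59248188 -0.18488614  0.17004735]
```

View pics/w6c.png

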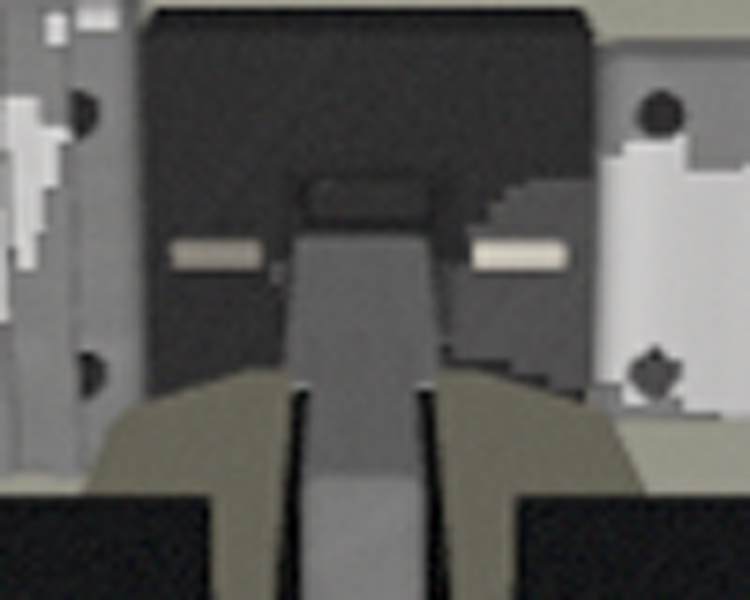

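```bash
python3 - <<'E'
from h import *
import json
P=json.load(open('W6.json')); zb=P['p'][2]-.0589
w=onz(P,205+368/7.5,170+255/7.5,.1); f=onz(P,205+362.5/7.5,170+234/7.5,zb+.003); b=onz(P,205+364/7.5,170+475/7.5,zb+.077)
print(w,f,b,P['p'], w[:2]-[f[0]-.0054,f[1]], w[:2]-[b[0]-.011,b[1]])
E
```

```text
[ 0.59201079 -0.18678709  0.1       ] [ 0.59819271 -0.18648042  0.11407416] [ 0.60276128 -0.18688253  0.18807416] [0.5924820533371224, -0.18488347194374025, 0.1699741560176922] [-0.00078192 -0.00030666] [2.49510721e-04 9.54429171e-05]
```

The foot is centred over the well to within about 0.5 mm, so I'll insert while watching the force.

carry_out --increments '[{"linear":[0.0003,0.006,0.0002],"yaw":0},{"linear":[0.0003,0.012,0.0002],"yaw":0},{"linear":[0.0003,0.017,0.0002],"yaw":0},{"linear":[0.0003,0.022,0.0002],"yaw":0}]'

```text
t: 7.82
tool_pos: [0.5922, -0.185, 0.1475]
orientation: [-0.049, -2.211, 2.202]
force: [-0.0, 0.1, -0.5]
opening: 0.0077
```

Foot is inside by about 11 mm with no force, so I'll continue.

carry_out --increments '[{"linear":[0,0.006,0],"yaw":0},{"linear":[0,0.012,0],"yaw":0},{"linear":[0,0.018,0],"yaw":0},{"linear":[0,0.023,0],"yaw":0}]'

```text
t: 8.32
tool_pos: [0.5924, -0.1848, 0.1241]
orientation: [-0.049, -2.211, 2.202]
force: [-0.3, -0.1, -0.4]
opening: 0.0077
```

carry_out --increments '[{"linear":[0,0.002,0],"yaw":0},{"linear":[0,0.004,0],"yaw":0},{"linear":[0,0.0055,0],"yaw":0}]'

```text
t: 8.7
tool_pos: [0.5925, -0.1849, 0.1188]
orientation: [-0.049, -2.211, 2.202]
force: [-2.3, 0.5, 8.3]
opening: 0.0079
```

The piece has bottomed out: 8 N upward at z=0.119, exactly the expected depth. Now I'll release it.

carry_out --increments '[{"linear":[0,-0.0005,0],"yaw":0},{"linear":[0,-0.0005,0],"yaw":0},{"linear":[0,-0.0005,0],"yaw":0},{"linear":[0,-0.0005,0],"yaw":0}]' --gripper 0.35

```text
t: 9.2
tool_pos: [0.5925, -0.1849, 0.1193]
orientation: [-0.049, -2.211, 2.202]
force: [0.4, -0.0, 0.3]
opening: 0.0325
```

carry_out --increments '[{"linear":[0,-0.02,0],"yaw":0},{"linear":[0,-0.05,0],"yaw":0},{"linear":[0,-0.08,0],"yaw":0},{"linear":[0,-0.095,0],"yaw":0}]'

```text
t: 9.7
tool_pos: [0.593, -0.1858, 0.2181]
orientation: [-0.054, -2.211, 2.206]
force: [0.1, 0.1, 0.1]
opening: 0.0326
```

```bash
python3 - <<'E'
from h import *
import json
s,p,M=tool(); print(s['t'],p,s['opening'],s['force'],s['q'].round(2))
c=robot.camera_params('wrist'); im=robot.read_camera('wrist'); cv2.imwrite('pics/w7.png',im)
json.dump(dict({k:np.array(v).tolist() for k,v in c.items()},p=p.tolist(),M=M.tolist()),open('W7.json','w'))
R=Ro.from_euler('z',-.037).as_matrix(); w=np.array([.592,-.1868,.1])
for q in [[.011,.004,.037],[.011,-.004,.037],[-.011,-.004,.037],[-.011,.004,.037],[.00625,.00625,.005],[.00625,-.00625,.005]]: print(proj(c,w+R@np.array(q)).round(1))
print('pad rest', w+R@[-.062,-.110,.036],'down',w+R@[-.065,-.110,.017])
cv2.imwrite('pics/w7c.png',cv2.resize(im[130:250,190:350],(800,600),interpolation=2))
E
```

```text
9.7 [ 0.59297769 -0.18575235  0.21810819] 0.032607036017475964 [0.08570873 0.1441254  0.09405245] [-0.39  0.18  1.45  0.01  1.5   1.22]
[247.8 187.8]
[257.9 187.8]
[257.8 214.3]
[248.  214.3]
[246.  185.1]
[259.9 185.1]
pad rest [ 0.52597336 -0.29443124  0.136     ] down [ 0.52297542 -0.29432026  0.117     ]
```

View pics/w7c.png

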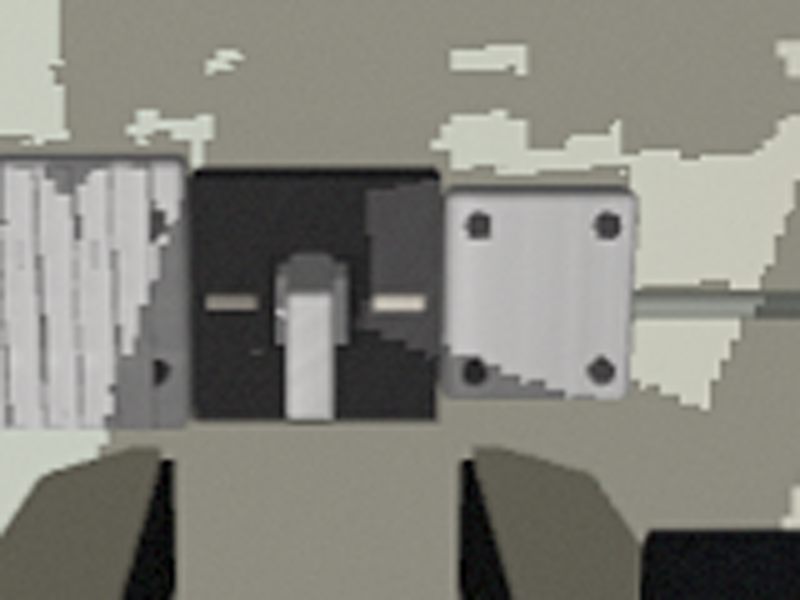

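The blade top is seen at (247.6-256.6, 188-214) and predicted at (247.8-257.9, 187.8-214.3), so the standard is seated and released. Next I'll close the fingers and go above the lever pad.

```bash
python3 - <<'E'
from h import *
print(inc([0.5245,-0.2928,0.160],-np.pi/2-.037))
E
```

```text
[0.0656, 0.0583, 0.1095, -0.0]
```

carry_out --increments '[{"linear":[0.025,0.0,0.04],"yaw":0},{"linear":[0.05,0.01,0.08],"yaw":0},{"linear":[0.0656,0.02,0.11],"yaw":0},{"linear":[0.0656,0.035,0.11],"yaw":0},{"linear":[0.0656,0.048,0.11],"yaw":0}]' --gripper 0

```text
t: 10.38
tool_pos: [0.5242, -0.2927, 0.1688]
orientation: [-0.055, -2.212, 2.205]
force: [0.7, 0.4, 0.1]
opening: 0.0005
```

```bash
python3 - <<'E'
from h import *
s,p,M=tool(); print(s['t'],p,s['opening'],s['force'])
im=robot.read_camera('wrist'); cv2.imwrite('pics/w8.png',im)
im=robot.read_camera('side'); cv2.imwrite('pics/s8.png',cv2.resize(im[130:250,220:380],(800,600)))
print(inc([0.5245,-0.2928,0.146],-np.pi/2-.037))
E
```

```text
10.375 [ 0.52421324 -0.2927335   0.16884564] 0.00047015260225097657 [0.7171095  0.36136544 0.07385516]
[-0.0006, 0.0216, 0.0012, 0.0011]
```

View pics/w8.png

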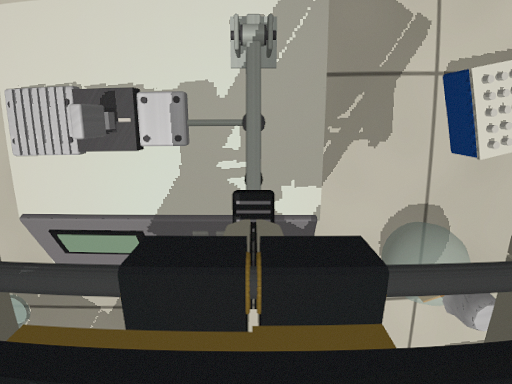

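View pics/s8.png

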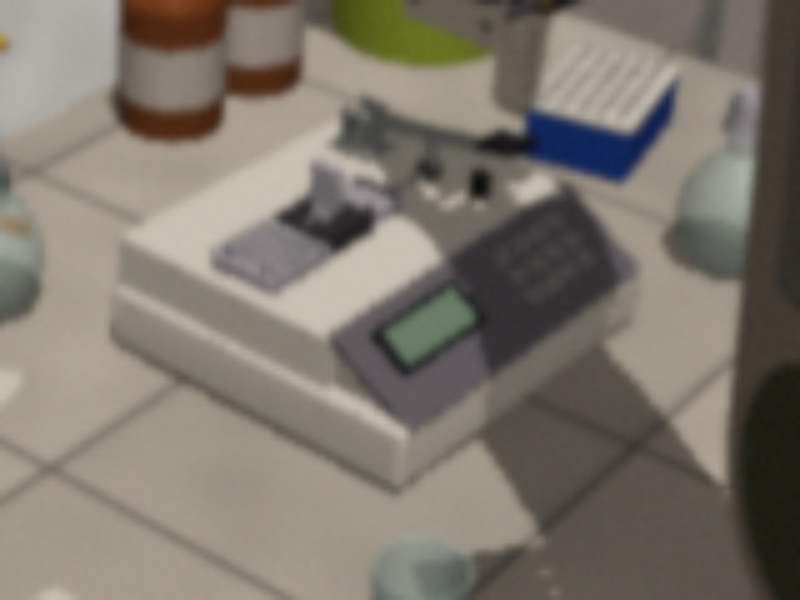

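The fingers are centred over the pad, seen around (253,205), and the standard is standing in the well. I'll press in stages and watch the force.

carry_out --increments '[{"linear":[0,0.01,0.001],"yaw":0},{"linear":[0,0.018,0.001],"yaw":0},{"linear":[0,0.024,0.001],"yaw":0},{"linear":[0,0.027,0.001],"yaw":0}]'

```text
t: 10.98
tool_pos: [0.5239, -0.2923, 0.1407]
orientation: [-0.05, -2.213, 2.203]
force: [-2.8, 1.4, 4.2]
opening: 0.0006
```

carry_out --increments '[{"linear":[0.0005,0.004,0],"yaw":0},{"linear":[0.001,0.008,0],"yaw":0},{"linear":[0.0015,0.012,0],"yaw":0}]'

```text
t: 11.35
tool_pos: [0.5225, -0.2924, 0.1294]
orientation: [-0.05, -2.213, 2.203]
force: [-4.2, 1.7, 7.8]
opening: 0.0007
```

carry_out --increments '[{"linear":[0.0003,0.0015,0],"yaw":0},{"linear":[0.0005,0.003,0],"yaw":0}]'

```text
t: 11.6
tool_pos: [0.5222, -0.2924, 0.1275]
orientation: [-0.051, -2.213, 2.204]
force: [-2.9, 2.5, 7.4]
opening: 0.0004
```

carry_out --increments '[{"linear":[0,0.001,0],"yaw":0},{"linear":[0,0.001,0],"yaw":0}]'

```text
t: 11.85
tool_pos: [0.5223, -0.2924, 0.1274]
orientation: [-0.051, -2.213, 2.204]
force: [-5.0, 2.5, 6.6]
opening: 0.0007
```

carry_out --increments '[{"linear":[0,0.0025,0],"yaw":0},{"linear":[0,0.0025,0],"yaw":0}]'

```text
t: 12.1
tool_pos: [0.5221, -0.2925, 0.1258]
orientation: [-0.051, -2.212, 2.204]
force: [-5.3, 2.1, 6.8]
opening: 0.0002
```

carry_out --increments '[{"linear":[0,0.002,0],"yaw":0},{"linear":[0,0.002,0],"yaw":0}]'

```text
t: 12.35
tool_pos: [0.5221, -0.2925, 0.1252]
orientation: [-0.051, -2.212, 2.204]
force: [-6.7, 3.9, 10.8]
opening: 0.0005
```

carry_out --increments '[{"linear":[0,0.002,0],"yaw":0},{"linear":[0,0.0025,0],"yaw":0},{"linear":[0,0.0025,0],"yaw":0}]'

```text
t: 12.72
tool_pos: [0.5222, -0.2925, 0.1251]
orientation: [-0.052, -2.212, 2.205]
force: [-10.1, 5.6, 17.3]
opening: 0.0005
```

```bash
python3 - <<'E'
from h import *
for i in range(3):
    s=robot.read_state(); print(s['t'],s['tool_pos'],s['force'])
    im=robot.read_camera(['side','wrist','top'][i]); cv2.imwrite(f'pics/f{i}.png',im)
    if i==0: cv2.imwrite('pics/f0c.png',cv2.resize(im[130:250,220:380],(800,600)))
E
```

```text
12.725 [ 0.52220902 -0.29252078  0.12510803] [-10.06973535   5.62864956  17.28233048]
12.775 [ 0.52221109 -0.29252746  0.12511733] [-9.73934041  6.10737333 17.20751056]
12.825 [ 0.52218163 -0.29252167  0.12512005] [-9.01485254  6.32496145 17.6561458 ]
```

View pics/f0c.png

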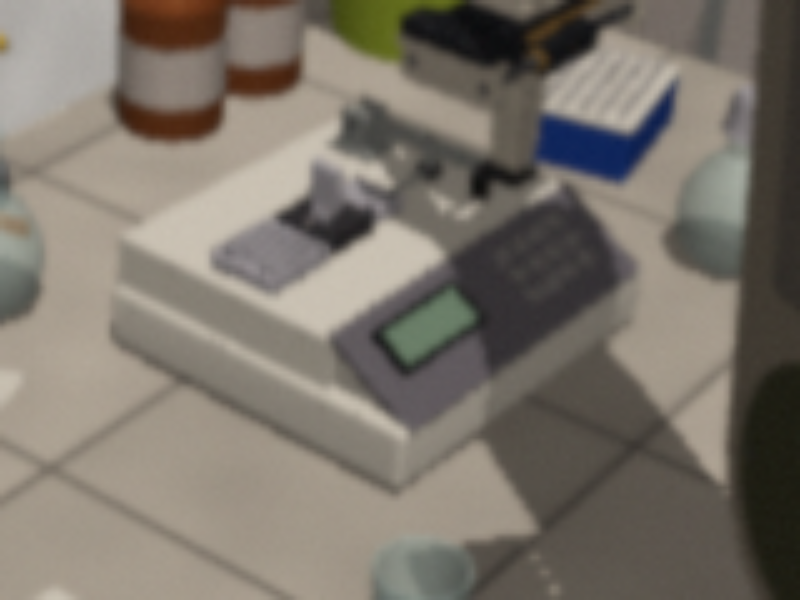

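View pics/f1.png

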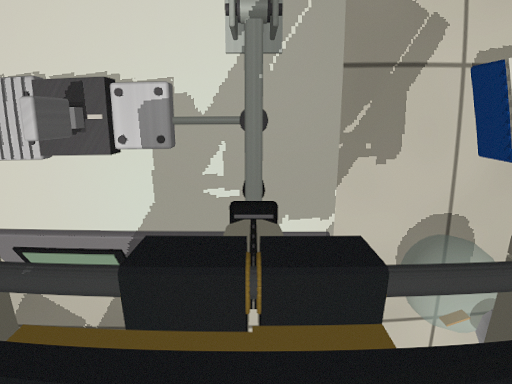

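The pad is on its stop: z stays at 0.1251 while the force rose from 10.8 to 17 N. The total push is about 21 N and steady, under 30 N. The standard is still upright in the well.

```bash
python3 -c "
from h import *
s=robot.read_state();print(s['t'],s['tool_pos'],s['force']);print(robot.close_job());s=robot.read_state();print(s['t'],s['tool_pos'],s['force'])"
```

```text
12.875 [ 0.52219546 -0.29248419  0.12510979] [-10.0037627    5.09326652  17.05210407]
the job is handed in; nothing more can be done
None
the job is handed in; nothing more can be done
```

I took the standard out of the rack and seated it in the photometer's cell well, let go of it, then pressed the shutter lever down. I handed the job in at 12.9 s, still holding the lever.

- **Standard:** it bottomed out in the well at the expected depth, with the tool at z = 0.119 m and about 8 N of upward force. After I let go, the blade showed within about 1 px of its predicted place in the wrist picture, squared up with the white lines.
- **Lever:** it is on its stop. The tool stayed at z = 0.125 m while the upward force rose from about 11 to 17 N. The last reading was about 20 N in total, of which about 11 N is sideways. It was steady and below 30 N. I inferred the lever angle from the height and the force, because it can't be read directly.
- **Other pieces:** after lifting the standard, the wrist picture showed the rest of the rack undisturbed, and I saw nothing moved around the photometer. I took a last top picture but did not look at it, so the far flasks and the wash bottle were not rechecked at the end.
- **Disagreement:** the wrist camera read y about 1.6 mm too low relative to the tool. I corrected for this before inserting the standard and pressing the lever.

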